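# Put the biscuit stamps back in their trays

## Robot

A 6-joint arm with a two-finger parallel gripper is mounted at the origin on the work surface. World frame = base frame: x ahead of the robot, y to its left, z up, the work surface at z = 0. Lengths are in m, angles in rad, forces in N, time in s.
With the tool pointing down it reaches from about 0.3 to 0.75 m from the base axis. Payload 8.5 kg.
Tool frame: the origin (TCP) lies on the centre line of the jaws, within the pads' length; the fingertips stand 8 mm ahead of it and the grasp point (between the pads) lies 11 mm behind it (tips_ahead is the distance from the TCP to the fingertips, in m); z points along the fingers, y is the line along which they close (so a half turn about z gives the same grasp; the last joint's range is limited). The gripper opens to 88 mm and grips with 3 to 60 N. Pads are 18 mm wide; open, the fingers measure 123 mm over their backs; the gripper's body (75 mm by 187 mm) begins 45 mm behind the grasp point.
Start: joints at [0.889, 0.381, 1.297, -0, 1.464, -0.215], TCP at [0.248, 0.491, 0.247] pointing down, gripper open.
Joint ranges: [-3.11, 3.11], [-0.89, 2.33], [0.22, 2.48], [-1.42, 4.56], [0.17, 2.85], [-2.88, 2.88]. Speed limits (rad/s): [2.39, 2.39, 3.14, 3.14, 3.14, 3.14].

## Interface

Orientations are given as [roll, pitch, yaw] about the fixed x, y, z axes, in that order (R = Rz(yaw) Ry(pitch) Rx(roll)).
In Python, from rig import * gives the robot as it stands.
- The arm moves only by the shell command python3 -m creep 'ROWS' [OPENING] [FORCE]. ROWS is JSON, a list of rows, each a list of 2 entries, a list of its own where there are three numbers: the shift along the world's x, y, z in m, then the turn about the world's z in degrees. In form: [[[tx, ty, tz], twist], ...]. A call has 1 to 12 rows; each row shifts and turns the commanded pose from where the row before left it; what a row does not reach is not made up. A row lasts 1/8 s, in which the tool goes at most 62.5 mm and 10.7 degrees, less where a joint would pass 70% of its speed; a pose out of reach is approached as far as the arm can. A call with a gripper value outside its range is refused whole. OPENING is the opening in per cent of the stroke, from 0 (shut) to 100 (fully open), set as the call begins (- or left out, the last holds). The fingers move at their own pace and stop on an object; FORCE is the grip in N (left out, the last holds). Time passes only in rows, so rows that do not move let the fingers close. It gives the time, the measured TCP pose, the force, the opening and the grip force at its end, in the units of the state.
- sense(): the state, without advancing time (a new reading comes with each control period).
- snapshot(name): name is "scene" or "top" or "wrist"; returns a dict with "color" (400x640x3 uint8, red, green, blue), "z_map" (400x640 float32, m along the optical axis (not along the pixel's ray), 0 where there is no reading), "mtx" (3x3 intrinsics, pixels), "distortion" ([k1, k2, p1, p2, k3] as OpenCV has them; the pictures are not rectified), "rvec" (rotation vector, rad) and "tvec" (3), from world to camera coordinates, as OpenCV has them. Camera axes: x right, y down, z forward; pixel columns grow to the right and rows downward; lengths in m; the calibration is good to about 2 mm. A picture is of the moment at which its call begins.
- sign_off(): hands the job in; it is judged then, once.
The state is a dict: "time": time; "joint_pos": joint angles; "joint_velocities": joint speeds; "joint_efforts": joint torques, N m; "position": TCP position; "tcp_rot": TCP orientation; "ft_force": force on the tool from outside, world axes, zero at the start; "wrist_torque": the same for the moment, N m; "gripper_width": opening from 0.0 (shut) to 1.0 (fully open); "finger_force": force on a finger pad.
Only numpy, scipy, OpenCV 4.12 (cv2) and the standard library are available. Lean on these libraries where they do the work, as an engineer would, in place of code of your own. Each camera call takes 0.05 s, during which the arm holds its last target. There are 200 camera calls.

## Task

Put the four biscuit stamps away: each goes into the tray whose recess has the same outline and size as its foot, upright and sunk fully home, flat on the floor of the recess. Set them down rather than dropping them, and do not knock over or shove aside the mug or the kitchen timer.

Things in the scene. Friction and masses are not known exactly. Their poses are not given: they have to be found in the camera images.
- big_round_mid (a point): biscuit stamp standing upright on the counter, 64 mm high: a cast aluminium foot, round, 68 mm across, 16 mm thick, and on its centre an upright wooden handle, 22 x 22 mm square in section, its faces square to the x and y axes, from the top of the foot to the top of the stamp. The point is the stamp's centre, 32 mm above its underside; z is up. 60 to 220 g.
- small_round_mid (a point): biscuit stamp standing upright on the counter, 64 mm high: a cast aluminium foot, round, 42 mm across, 16 mm thick, and on its centre an upright wooden handle, 22 x 22 mm square in section, its faces square to the x and y axes, from the top of the foot to the top of the stamp. The point is the stamp's centre, 32 mm above its underside; z is up. 60 to 220 g.
- square_mid (a point): biscuit stamp standing upright on the counter, 64 mm high: a cast aluminium foot, square, 56 x 56 mm, sides along its x and y axes, 16 mm thick, and on its centre an upright wooden handle, 22 x 22 mm square in section, its faces square to the x and y axes, from the top of the foot to the top of the stamp. The point is the stamp's centre, 32 mm above its underside; z is up. 60 to 220 g.
- oblong_mid (a point): biscuit stamp standing upright on the counter, 64 mm high: a cast aluminium foot, a rectangle, 74 mm along its x axis and 40 mm along its y axis, 16 mm thick, and on its centre an upright wooden handle, 22 x 22 mm square in section, its faces square to the x and y axes, from the top of the foot to the top of the stamp. The point is the stamp's centre, 32 mm above its underside; z is up. 60 to 220 g.
- big_round_tray_floor (a point): middle of the floor of the recess in a fixed pale beech tray, 98 x 98 mm and 18 mm high; the recess is round, 78 mm across, 10 mm deep and lined with dark rubber, its floor 8 mm above the counter; z is up.
- small_round_tray_floor (a point): middle of the floor of the recess in a fixed pale beech tray, 98 x 98 mm and 18 mm high; the recess is round, 52 mm across, 10 mm deep and lined with dark rubber, its floor 8 mm above the counter; z is up.
- square_tray_floor (a point): middle of the floor of the recess in a fixed pale beech tray, 98 x 98 mm and 18 mm high; the recess is square, 66 x 66 mm, sides along its x and y axes, 10 mm deep and lined with dark rubber, its floor 8 mm above the counter; z is up.
- oblong_tray_floor (a point): middle of the floor of the recess in a fixed pale beech tray, 98 x 98 mm and 18 mm high; the recess is a rectangle, 84 mm along its x axis and 50 mm along its y axis, 10 mm deep and lined with dark rubber, its floor 8 mm above the counter; z is up.
- mug_mid (a point): blue ceramic mug, 80 mm across and 90 mm high, a handle sticking out about 35 mm on its +y side; the point is its centre, 45 mm above the counter. A bystander.
- timer_mid (a point): white round kitchen timer, 64 mm across and 55 mm high with a domed top and a steel band; the point is its centre, 27 mm above the counter. A bystander.
There are look-alikes about, which are no part of the job. What is shaped like the part that bears small_round_tray_floor but blue or red is not meant.

How it is judged:
By the outcome, as a careful person would: the job done as asked, in the order asked, and still so for the second after the job is handed in, with the robot touching nothing.
It also fails if it takes over 120 s, if anything falls off the work surface, if the arm or the gripper's body presses on something with over 40 N, if the wrist force passes 120 N, or if a joint passes its speed limit or range.

## Working session

There is one attempt and no reset: what is moved stays moved. The work goes in short steps, Python scripts to look and compute and a shell command to move; the robot and the scene stay as the last step left them, time stands still between calls to the robot, and variables do not carry over. Pictures are saved under pics/ and viewed, at most 17 in all, crops included, and the job is handed in when it is done.

```bash
mkdir -p pics
python3 - <<'E'
from rig import *
import cv2,numpy as np,pickle
for n in("top","scene"):
    s=snapshot(n); pickle.dump(s,open(f"pics/{n}.pkl","wb")); cv2.imwrite(f"pics/{n}0.png",s["color"][...,::-1])
    R=cv2.Rodrigues(np.array(s["rvec"]))[0]; print(n,-R.T@np.array(s["tvec"]).ravel(),s["mtx"],s["distortion"])
s=sense();print(s["time"],s["position"],s["tcp_rot"],s["gripper_width"])
E
```

```text
top [ 0.22565159 -0.01524862  1.67746543] [[509.4301858    0.         321.89533714]
 [  0.         509.4301858  202.05040374]
 [  0.           0.           1.        ]] [0.04219543 0.         0.         0.         0.        ]
scene [1.21373345 0.01187928 0.86714337] [[377.88971963   0.         326.63194981]
 [  0.         377.88971963 201.55514764]
 [  0.           0.           1.        ]] [0.02394287 0.         0.         0.         0.        ]
0.1 [0.24737172 0.49097852 0.24623302] [-3.14040069e+00 -3.00197576e-04  2.67477412e+00] 1.002507157795721
```

View pics/top0.png

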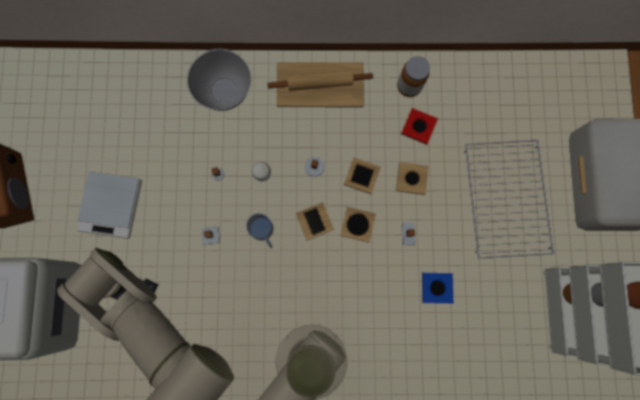

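View pics/scene0.png

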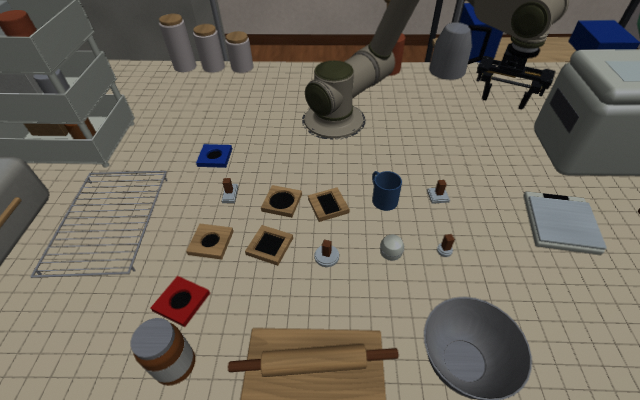

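The top view shows the trays: square recess (362,175), small round (412,178), oblong (314,221), big round (358,224). The stamps are big round (314,166), small round (217,173), square (211,236) and oblong (409,233). The mug is at (260,227) and the timer at (261,171). The red and blue trays are decoys.

```bash
cat > h.py <<'E'
import cv2,numpy as np,pickle
def rays(s,px):
    px=np.asarray(px,float).reshape(-1,1,2)
    u=cv2.undistortPoints(px,s["mtx"],np.array(s["distortion"])).reshape(-1,2)
    R=cv2.Rodrigues(np.array(s["rvec"]))[0]; c=-R.T@np.array(s["tvec"]).ravel()
    return c,np.c_[u,np.ones(len(u))]@R
def onplane(s,px,z):
    c,d=rays(s,px); return (c+d*((z-c[2])/d[:,2])[:,None])[:,:2]
def proj(s,P): return cv2.projectPoints(np.asarray(P,float).reshape(-1,3),np.array(s["rvec"]),np.array(s["tvec"]),s["mtx"],np.array(s["distortion"]))[0].reshape(-1,2)
def blobs(mask,amin):
    n,l,st,ce=cv2.connectedComponentsWithStats(mask.astype(np.uint8))
    return [(l==i) for i in range(1,n) if st[i,4]>=amin]
def contour(m):
    return max(cv2.findContours(m.astype(np.uint8),cv2.RETR_EXTERNAL,cv2.CHAIN_APPROX_NONE)[0],key=cv2.contourArea).reshape(-1,2)
E
python3 - <<'E'
from h import *
s=pickle.load(open("pics/top.pkl","rb")); hsv=cv2.cvtColor(s["color"],cv2.COLOR_RGB2HSV)
for n,p in dict(sq=(362,175),smr=(412,178),obl=(314,221),big=(358,224)).items():
    x,y=p; m=np.zeros(hsv.shape[:2],bool); m[y-22:y+23,x-22:x+23]=True
    m&=hsv[...,2]<45
    b=max(blobs(m,5),key=np.sum); q=onplane(s,contour(b),.018)
    r=cv2.minAreaRect((q*1000).astype(np.float32)); print(n,np.round(r[0]),np.round(r[1]),round(r[2],1))
for n,p in dict(BIG=(314,166),SMR=(217,173),SQ=(211,236),OBL=(409,233)).items():
    x,y=p; print(n, [onplane(s,p,.03).round(3)])
    print(hsv[y-4:y+5:2,x-4:x+5:2].tolist()[2])
for n,p,z in(("mug",(259,226),.09),("timer",(261,170),.05)): print(n,onplane(s,p,z).round(3))
E
```

```text
sq [ 596. -171.] [56. 57.] 70.9
smr [ 587. -338.] [40. 37.] 89.9
obl [442. -12.] [74. 40.] 21.6
big [ 432. -154.] [62. 66.] 89.2
BIG [array([[ 0.624, -0.012]])]
[[120, 5, 97], [10, 85, 54], [12, 165, 54], [10, 85, 63], [102, 12, 104]]
SMR [array([[0.601, 0.308]])]
[[12, 96, 77], [13, 139, 64], [12, 136, 58], [12, 60, 55], [98, 10, 101]]
SQ [array([[0.393, 0.321]])]
[[12, 119, 75], [12, 109, 70], [14, 73, 59], [30, 3, 90], [103, 15, 122]]
OBL [array([[ 0.4 , -0.32]])]
[[105, 5, 97], [12, 105, 63], [12, 162, 77], [12, 163, 80], [13, 134, 82]]
mug [[0.417 0.161]]
timer [[0.606 0.161]]
```

Run:
```python
from rig import *
import cv2
s=snapshot("wrist"); cv2.imwrite("pics/w0.png",s["color"][...,::-1])
import numpy as np
R=cv2.Rodrigues(np.array(s["rvec"]))[0]; print(-R.T@np.array(s["tvec"]).ravel(),R,s["mtx"],s["distortion"])
```

```text
[0.18255029 0.52363395 0.38382674] [[ 4.50157120e-01  8.92949238e-01 -4.74511911e-04]
 [ 8.57304745e-01 -4.32039113e-01  2.79947814e-01]
 [ 2.49774180e-01 -1.26427303e-01 -9.60015102e-01]] [[302.34653633   0.         317.79692576]
 [  0.         302.34653633 201.46896273]
 [  0.           0.           1.        ]] [-0.04431533  0.          0.          0.          0.        ]
```

View pics/w0.png

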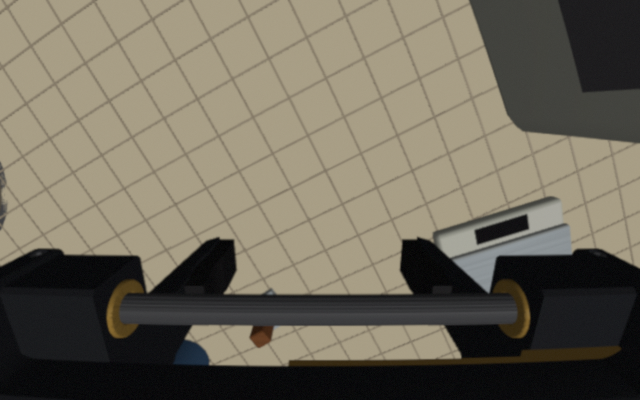

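The wrist view shows that the usable area lies above row ~235, between the fingers. I'll hover over the left group first and measure from there.

```bash
python3 -m creep '[[[0.05,-0.036,0.006],7],[[0.05,-0.036,0.006],7],[[0.05,-0.036,0.006],7],[[0.05,-0.036,0.006],6],[[0.05,-0.036,0.006],0],[[0.05,-0.036,0.006],0],[[0.05,-0.036,0.006],0],[[0.05,-0.036,0.006],0],[[0,0,0],0],[[0,0,0],0]]' 100
cat > shot.py <<'E'
import sys,cv2,pickle
from rig import *
s=snapshot("wrist"); n=sys.argv[1]; pickle.dump(s,open(f"pics/{n}.pkl","wb")); cv2.imwrite(f"pics/{n}.png",s["color"][...,::-1]); print(sense()["position"],sense()["tcp_rot"])
E
python3 shot.py wl
python3 -m creep '[[[0,-0.05,0],0],[[0,-0.05,0],0],[[0,-0.05,0],0],[[0,-0.05,0],0],[[0,-0.05,0],0],[[0,-0.05,0],0],[[0,-0.05,0],0],[[0,0,0],0],[[0,0,0],0]]'
python3 shot.py wr
```

```text
time: 1.4
position: [0.6471, 0.2035, 0.2942]
tcp_rot: [3.141, -0.001, -3.137]
ft_force: [-0.6, 0.1, 0.0]
gripper_width: 1.002
finger_force: 0.0
[0.64669887 0.20400833 0.29472028] [ 3.14140572e+00 -6.33619744e-04 -3.13611418e+00]
time: 2.58
position: [0.6473, -0.1451, 0.2952]
tcp_rot: [3.141, 0.0, -3.136]
ft_force: [0.1, -0.4, -0.3]
gripper_width: 0.997
finger_force: 0.0
[ 0.64745453 -0.14474882  0.29523798] [ 3.14141224e+00  4.22926749e-04 -3.13494197e+00]
```

View pics/wl.png

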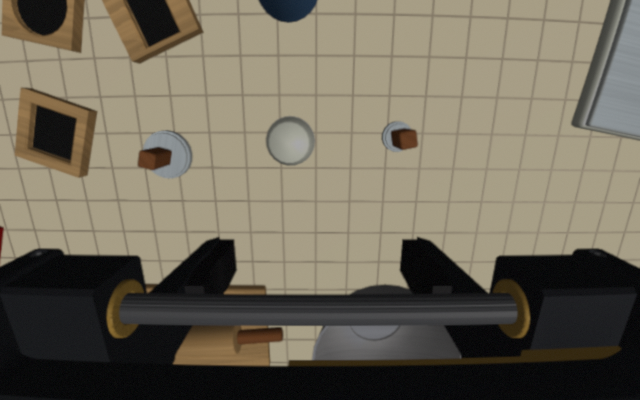

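View pics/wr.png

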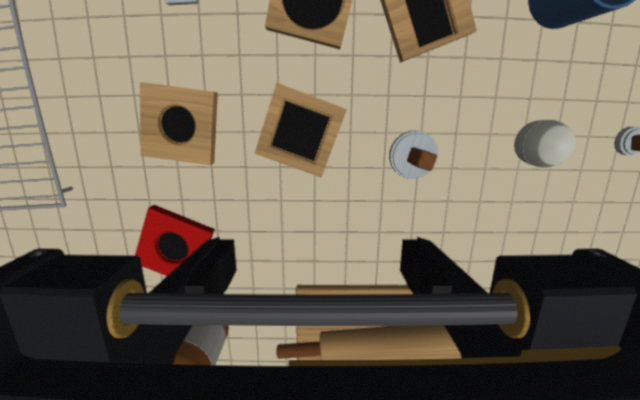

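The wrist views show the far row: small-round tray (178,124), square tray (301,131) and big stamp (414,156) in wr, small stamp (400,138) in wl. The near row is cut off, so I'll pull back for two more views.

```bash
python3 -m creep '[[[-0.045,-0.01,0],0],[[-0.045,-0.01,0],0],[[-0.045,-0.01,0],0],[[-0.045,-0.01,0],0],[[0,0,0],0],[[0,0,0],0]]'
python3 shot.py nr
python3 -m creep '[[[0,0.045,0],0],[[0,0.045,0],0],[[0,0.045,0],0],[[0,0.045,0],0],[[0,0.045,0],0],[[0,0.045,0],0],[[0,0.045,0],0],[[0,0.045,0],0],[[0,0.045,0],0],[[0,0,0],0],[[0,0,0],0]]'
python3 shot.py nl
```

```text
time: 3.38
position: [0.4682, -0.1859, 0.2952]
tcp_rot: [-3.141, 0.001, -3.136]
ft_force: [0.3, -0.2, -1.1]
gripper_width: 1.0
finger_force: 0.0
[ 0.46840096 -0.18602819  0.2949001 ] [-3.14139225e+00  6.66191730e-04 -3.13547195e+00]
time: 4.8
position: [0.4677, 0.2185, 0.2944]
tcp_rot: [-3.141, -0.001, -3.136]
ft_force: [-0.6, -0.3, 0.8]
gripper_width: 0.998
finger_force: 0.0
[0.46771854 0.21792048 0.29454428] [-3.14129157e+00 -3.04464056e-04 -3.13712393e+00]
```

View pics/nr.png

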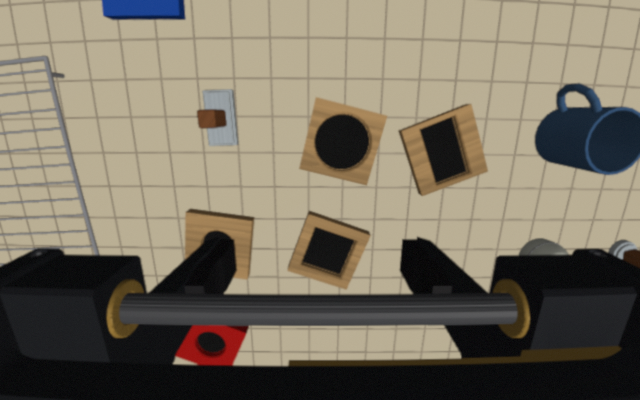

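View pics/nl.png

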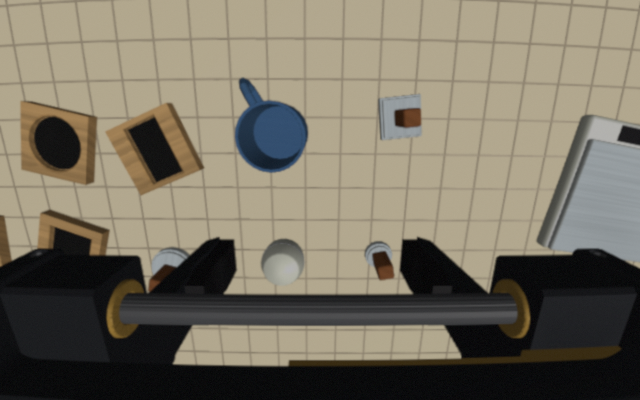

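Near row: in nr, oblong stamp (218,118), big-round tray (343,142), oblong tray (444,150). In nl, square stamp (402,117), mug (271,136). I'll make one enlarged montage to see the edges.

Run:
```python
from h import *
P=[("wr",414,156),("wl",400,138),("nl",402,117),("nr",218,118),("nr",343,142),("wr",178,124),("wr",301,131),("nr",444,150)]
t=[]
for n,x,y in P:
    r=33 if len(t)<4 else 50
    c=pickle.load(open(f"pics/{n}.pkl","rb"))["color"][y-r:y+r,x-r:x+r,::-1]
    t.append(cv2.resize(np.clip(c*1.3,0,255).astype(np.uint8),(198,198),interpolation=cv2.INTER_NEAREST))
cv2.imwrite("pics/mont.png",np.vstack([np.hstack(t[:4]),np.hstack(t[4:])]))
```

```text
(no output)
```

View pics/mont.png

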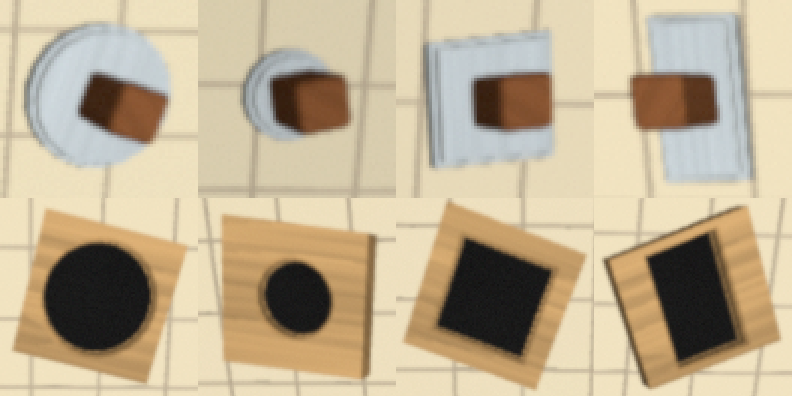

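```bash
cat > meas.py <<'E'
from h import *
def near(mask,x,y,amin):
    b=blobs(mask,amin); return min(b,key=lambda m:np.hypot(*(np.argwhere(m).mean(0)-[y,x])))
def rect(s,m,z):
    q=onplane(s,cv2.convexHull(contour(m).astype(np.int32)).reshape(-1,2),z)*1000
    (c,wh,a)=cv2.minAreaRect(q.astype(np.float32))
    return np.round(c,1),np.round(wh,1),round(a,1)
def stamp(s,x,y):
    h=cv2.cvtColor(s["color"],cv2.COLOR_RGB2HSV); w=np.zeros(h.shape[:2],bool); w[max(y-40,0):y+40,x-40:x+40]=1
    wood=w&(h[...,1]>95)&((h[...,0]<16)|(h[...,0]>170))
    v=h[...,2].astype(float); m=near(wood,x,y,50)
    t,_=cv2.threshold(h[...,2][m].reshape(-1,1),0,255,cv2.THRESH_OTSU)
    top=max(blobs(m&(h[...,2]>t),20),key=np.sum)
    return rect(s,top,.064),t
def tray(s,x,y):
    h=cv2.cvtColor(s["color"],cv2.COLOR_RGB2HSV); V=h[...,2]
    d=near(V<50,x,y,100); w=np.zeros(V.shape,bool); w[max(y-50,0):y+50,max(x-50,0):x+50]=1
    wood=w&(h[...,1]>75)&(V>115); wood=near(wood,x,y,300)
    return rect(s,wood,.018),rect(s,d,.008)
E
python3 - <<'E'
from meas import *
L=lambda n:pickle.load(open(f"pics/{n}.pkl","rb"))
for k,n,x,y in[("BIG","wr",421,158),("BIG","wl",155,158),("SMR","wl",404,139),("SQ","nl",407,117),("OBL","nr",211,118)]: print(k,n,stamp(L(n),x,y))
for k,n,x,y in[("big","nr",343,142),("big","nl",58,143),("smr","wr",178,124),("sq","wr",301,131),("sq","nr",328,250),("sq","wl",55,131),("obl","nr",444,150),("obl","nl",155,150)]: print(k,n,*tray(L(n),x,y))
for n,p,z in(("mug",(271,136),.09),("timer",(283,262),.04)): print(n,onplane(L("nl"),p,z))
E
```

```text
BIG wr ((array([629.2, -10.9]), array([19.3, 19.8]), 74.3), 76.0)
BIG wl ((array([629.5,  -8.1]), array([20.8, 19.8]), 74.1), 75.0)
SMR wl ((array([603.3, 312.2]), array([20.5, 19.7]), 10.0), 69.0)
SQ nl ((array([398.3, 329.6]), array([19.7, 19.1]), 4.5), 73.0)
OBL nr ((array([ 401.6, -318.4]), array([20. , 20.4]), 2.8), 87.0)
big nr (array([ 433.4, -153.2]), array([98.5, 98.4]), 76.5) (array([ 433.3, -152.9]), array([71.2, 71. ]), 0.4)
big nl (array([ 432.8, -152.2]), array([99. , 99.6]), 76.5) (array([ 433.8, -155.4]), array([68.9, 69.5]), 53.3)
smr wr (array([ 589. , -334.3]), array([103.5,  98.5]), 82.7) (array([ 589.1, -337.9]), array([44.8, 45.7]), 89.6)
sq wr (array([ 598.1, -169.8]), array([98.2, 98.4]), 70.3) (array([ 598.3, -169.8]), array([61.5, 61.3]), 70.2)
sq nr (array([ 597.9, -170.4]), array([98.9, 98.4]), 70.2) (array([ 599.2, -170. ]), array([61.3, 59.4]), 70.5)
sq wl (array([ 598.3, -168.9]), array([98.5, 98.8]), 70.4) (array([ 598. , -172.2]), array([57.2, 61.5]), 70.2)
obl nr (array([443.3, -10.5]), array([100.1,  98.4]), 22.1) (array([444.2,  -9.2]), array([78.9, 44. ]), 22.3)
obl nl (array([443. ,  -7.6]), array([ 98.3, 103. ]), 22.2) (array([444.6, -11.3]), array([79.5, 42.6]), 22.4)
mug [[0.41932279 0.16637414]]
timer [[0.60038065 0.16936898]]
```

Measurements agree across views: tray widths come out at about 98 mm and handle tops at about 20 mm. I'll take the square stamp first at (0.398, 0.3295), yaw 4.5°.

```bash
python3 -m creep '[[[-0.035,0.055,-0.03],4],[[-0.035,0.055,-0.03],0],[[0,0,-0.05],0],[[0,0,-0.05],0],[[0,0,0],0],[[0,0,0],0],[[0,0,0],0]]' 55 20
```

```text
time: 5.72
position: [0.4076, 0.3141, 0.1445]
tcp_rot: [3.14, 0.004, -3.068]
ft_force: [0.7, 0.8, -0.0]
gripper_width: 0.548
finger_force: 0.0
```

```bash
python3 -m creep '[[[-0.010,0.015,-0.03],0],[[0,0,-0.04],0],[[0,0,-0.02],0],[[0,0,-0.02],0],[[0,0,0],0],[[0,0,0],0],[[0,0,0],0]]' 55 20
python3 shot.py g1
```

```text
time: 6.6
position: [0.3971, 0.3292, 0.0336]
tcp_rot: [3.141, 0.002, -3.067]
ft_force: [0.2, -0.3, 0.1]
gripper_width: 0.552
finger_force: 0.0
[0.39693308 0.32915192 0.03341758] [ 3.14094123e+00  1.60410606e-03 -3.06729030e+00]
```

View pics/g1.png

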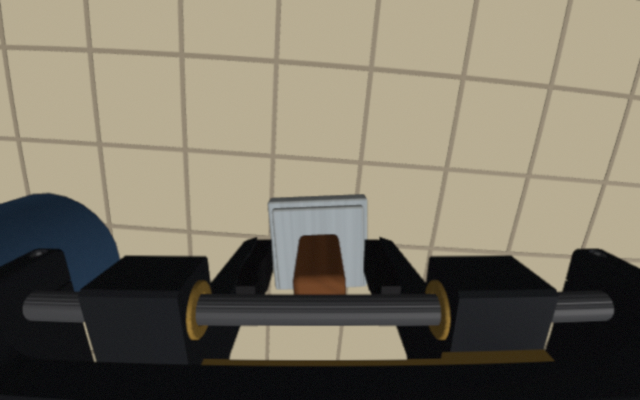

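The handle at (320,265) is centred between the fingers. Next I'll close, lift and carry it.

```bash
python3 -m creep '[[[0,0,0],0],[[0,0,0],0],[[0,0,0],0],[[0,0,0],0],[[0,0,0.03],0],[[0,0,0.05],0],[[0,0,0.05],0],[[0,0,0.04],0]]' 0 25
python3 -m creep '[[[0.02,-0.05,0],-2.4],[[0.02,-0.05,0],-2.4],[[0.02,-0.05,0],-2.4],[[0.02,-0.05,0],-2.4],[[0.02,-0.05,0],-2.4],[[0.02,-0.05,0],-2.4],[[0.02,-0.05,0],-2.4],[[0.02,-0.05,0],-2.4],[[0.02,-0.05,0],-2.4],[[0.02,-0.05,0],-2.4],[[0,0,0],0],[[0,0,0],0]]'
```

```text
time: 7.65
position: [0.3964, 0.3289, 0.2043]
tcp_rot: [3.141, 0.001, -3.067]
ft_force: [0.4, 0.6, -1.2]
gripper_width: 0.247
finger_force: 24.7
time: 9.15
position: [0.5961, -0.1706, 0.202]
tcp_rot: [3.141, -0.001, 2.797]
ft_force: [0.1, 0.2, -1.1]
gripper_width: 0.248
finger_force: 24.7
```

```bash
python3 -m creep '[[[0.002,0,-0.05],0],[[0,0,-0.05],0],[[0,0,-0.044],0],[[0,0,0],0],[[0,0,0],0]]'
python3 shot.py p1
```

```text
time: 9.78
position: [0.5994, -0.1707, 0.0606]
tcp_rot: [-3.141, 0.003, 2.798]
ft_force: [-1.2, 0.8, -1.2]
gripper_width: 0.245
finger_force: 24.7
[ 0.59953694 -0.17096346  0.06097529] [-3.14113627  0.00381443  2.79779812]
```

View pics/p1.png

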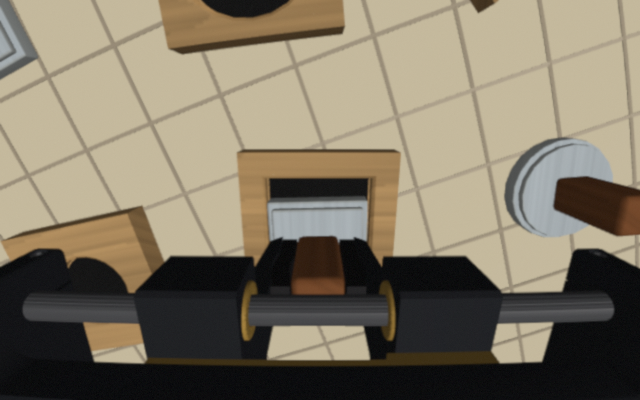

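The square foot (318,220) lines up with the recess between columns 267 and 373. I'll lower it.

```bash
python3 -m creep '[[[-0.001,0,-0.006],0],[[0,0,-0.005],0],[[0,0,-0.004],0],[[0,0,-0.003],0],[[0,0,-0.001],0],[[0,0,0],0],[[0,0,0],0]]'
```

```text
time: 10.7
position: [0.5976, -0.1711, 0.0406]
tcp_rot: [-3.141, 0.001, 2.797]
ft_force: [-4.0, 0.8, 8.0]
gripper_width: 0.246
finger_force: 24.8
```

The foot is on the floor. I'll release, retreat and go to the big round stamp.

```bash
python3 -m creep '[[[0,0,0],0],[[0,0,0],0],[[0,0,0],0],[[0,0,0.03],0],[[0,0,0.05],0],[[0,0,0.05],0],[[0,0,0],0]]' 55 25
python3 shot.py c1
python3 -m creep '[[[0.008,0.04,0],1],[[0.008,0.04,0],1],[[0.008,0.04,0],1],[[0.008,0.04,0],1],[[0,0,0],0],[[0,0,0],0]]'
```

```text
time: 11.58
position: [0.5989, -0.1716, 0.1734]
tcp_rot: [-3.141, 0.008, 2.797]
ft_force: [0.9, -0.2, -0.9]
gripper_width: 0.55
finger_force: 0.0
[ 0.5979066  -0.17122181  0.17070915] [-3.14120798e+00  2.90963314e-03  2.79698719e+00]
time: 12.38
position: [0.6291, -0.0116, 0.1682]
tcp_rot: [-3.141, -0.002, 2.867]
ft_force: [0.4, -0.2, 0.1]
gripper_width: 0.553
finger_force: 0.0
```

View pics/c1.png

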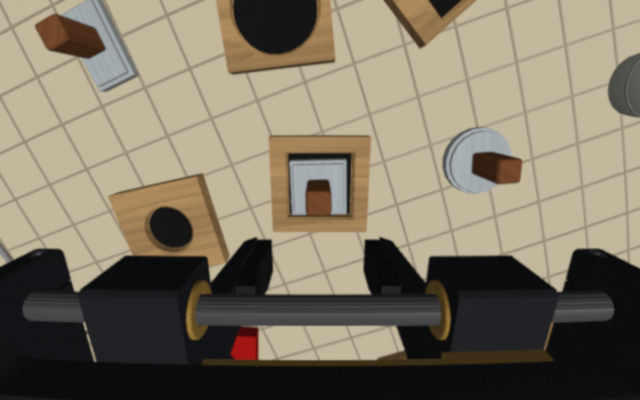

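The square stamp sits in its recess at (318,187). Now the big round one.

```bash
python3 -m creep '[[[0,0.002,-0.05],0],[[0,0,-0.04],0],[[0,0,-0.03],0],[[0,0,-0.014],0],[[0,0,0],0],[[0,0,0],0]]'
python3 -m creep '[[[0,0,0],0],[[0,0,0],0],[[0,0,0],0],[[0,0,0],0]]' 0 25
```

```text
time: 13.12
position: [0.6301, -0.0095, 0.0367]
tcp_rot: [3.141, 0.002, 2.866]
ft_force: [-0.1, 0.8, 0.4]
gripper_width: 0.549
finger_force: 0.0
time: 13.62
position: [0.6297, -0.0091, 0.0359]
tcp_rot: [-3.142, 0.001, 2.867]
ft_force: [-1.0, 0.5, 2.9]
gripper_width: 0.248
finger_force: 25.0
```

```bash
python3 -m creep '[[[0,0,0.03],0],[[0,0,0.05],0],[[0,0,0.05],0],[[-0.039,-0.029,0.02],0],[[-0.039,-0.029,0],0],[[-0.039,-0.029,0],0],[[-0.04,-0.029,0],0],[[-0.04,-0.028,0],0],[[0,0,0],0],[[0,0,0],0]]'
python3 -m creep '[[[0,0,-0.05],0],[[0,0,-0.04],0],[[0,0,-0.03],0],[[0,0,0],0],[[0,0,0],0]]'
python3 shot.py p2
```

```text
time: 14.88
position: [0.4329, -0.153, 0.1856]
tcp_rot: [3.141, 0.0, 2.866]
ft_force: [-0.5, -0.9, -1.2]
gripper_width: 0.248
finger_force: 25.0
time: 15.5
position: [0.4335, -0.153, 0.0663]
tcp_rot: [-3.141, 0.001, 2.868]
ft_force: [-0.3, -0.2, -1.8]
gripper_width: 0.244
finger_force: 25.0
[ 0.4334461  -0.15315727  0.06659372] [-3.14090016e+00  2.11469669e-03  2.86755827e+00]
```

View pics/p2.png

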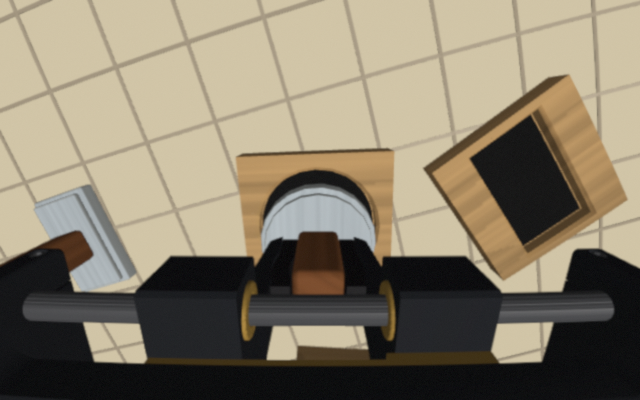

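The round foot (318,215) is centred in the recess. I'll lower it.

```bash
python3 -m creep '[[[0,0,-0.007],0],[[0,0,-0.006],0],[[0,0,-0.004],0],[[0,0,-0.003],0],[[0,0,-0.0025],0],[[0,0,0],0],[[0,0,0],0]]'
```

```text
time: 16.42
position: [0.4325, -0.1531, 0.0437]
tcp_rot: [-3.141, 0.001, 2.867]
ft_force: [-3.2, 1.9, 10.2]
gripper_width: 0.246
finger_force: 25.0
```

```bash
python3 -m creep '[[[0,0,0],0],[[0,0,0],0],[[0,0,0],0],[[0,0,0.03],0],[[0,0,0.05],0],[[0,0,0.05],0],[[-0.008,-0.041,0],4.6],[[-0.008,-0.041,0],4.6],[[-0.008,-0.041,0],4.6],[[-0.007,-0.042,0],4.6],[[0,0,0],0],[[0,0,0],0]]' 55 25
python3 shot.py c2
python3 - <<'E'
from meas import *
s=pickle.load(open("pics/c2.pkl","rb")); x,y=proj(s,[.4016,-.3184,.064])[0].astype(int); print(x,y,stamp(s,x,y))
E
```

```text
time: 17.92
position: [0.4015, -0.3173, 0.1727]
tcp_rot: [3.141, -0.0, -3.096]
ft_force: [0.6, -0.4, -0.1]
gripper_width: 0.545
finger_force: 0.0
[ 0.40161746 -0.31697899  0.17288481] [ 3.14088410e+00 -3.17363565e-04 -3.09515317e+00]
316 202 ((array([ 400.6, -319.8]), array([19.4, 19.7]), 2.6), 77.0)
```

```bash
python3 -m creep '[[[0,-0.002,-0.05],0],[[0,0,-0.04],0],[[0,0,-0.035],0],[[0,0,-0.013],0],[[0,0,0],0],[[0,0,0],0]]'
python3 -m creep '[[[0,0,0],0],[[0,0,0],0],[[0,0,0],0],[[0,0,0],0]]' 0 25
```

```text
time: 18.73
position: [0.4021, -0.3203, 0.0363]
tcp_rot: [-3.14, 0.001, -3.095]
ft_force: [0.2, -0.1, -0.2]
gripper_width: 0.551
finger_force: 0.0
time: 19.23
position: [0.4016, -0.3202, 0.0353]
tcp_rot: [-3.141, 0.0, -3.095]
ft_force: [-0.9, 0.6, 4.3]
gripper_width: 0.248
finger_force: 25.0
```

```bash
python3 -m creep '[[[0,0,0.03],0],[[0,0,0.05],0],[[0,0,0.05],0],[[0,0,0.02],0],[[0,0,0],0]]'
python3 -m creep '[[[0.006,0.044,0],2.8],[[0.006,0.044,0],2.8],[[0.006,0.044,0],2.8],[[0.006,0.044,0],2.8],[[0.006,0.044,0],2.8],[[0.006,0.045,0],2.8],[[0.006,0.045,0],2.7],[[0,0,0],0],[[0,0,0],0]]'
python3 -m creep '[[[0,0,-0.05],0],[[0,0,-0.04],0],[[0,0,-0.03],0],[[0,0,0],0],[[0,0,0],0]]'
python3 shot.py p3
```

```text
time: 19.85
position: [0.4017, -0.3203, 0.1858]
tcp_rot: [-3.14, 0.001, -3.095]
ft_force: [-0.8, 0.4, -2.0]
gripper_width: 0.243
finger_force: 25.0
time: 20.98
position: [0.4432, -0.0103, 0.184]
tcp_rot: [3.141, -0.002, -2.755]
ft_force: [0.1, 0.7, -2.0]
gripper_width: 0.247
finger_force: 25.0
time: 21.6
position: [0.444, -0.0108, 0.0657]
tcp_rot: [-3.141, 0.001, -2.756]
ft_force: [0.0, -0.3, -1.6]
gripper_width: 0.252
finger_force: 25.0
[ 0.44415651 -0.01066182  0.06601836] [-3.14030576e+00  1.53615312e-03 -2.75570582e+00]
```

View pics/p3.png

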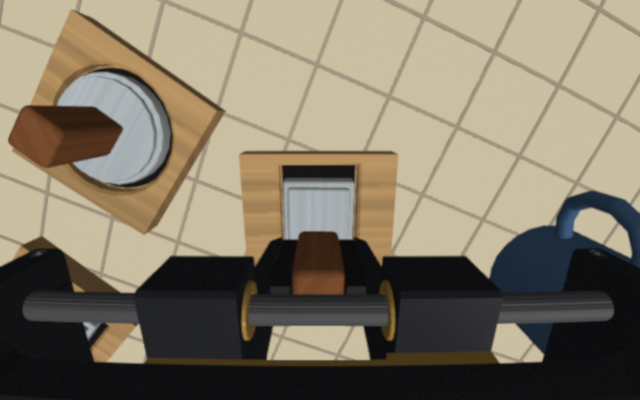

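The oblong foot (318,210) is centred between recess sides 281 and 357, and the big stamp is seated at (115,128). I'll lower it, release, and head for the small stamp.

```bash
python3 -m creep '[[[0,0,-0.007],0],[[0,0,-0.006],0],[[0,0,-0.004],0],[[0,0,-0.003],0],[[0,0,-0.0025],0],[[0,0,0],0],[[0,0,0],0]]'
```

```text
time: 22.52
position: [0.4436, -0.01, 0.0431]
tcp_rot: [-3.141, 0.001, -2.755]
ft_force: [-2.3, 0.2, 8.4]
gripper_width: 0.246
finger_force: 25.0
```

```bash
python3 -m creep '[[[0,0,0],0],[[0,0,0],0],[[0,0,0],0],[[0,0,0.03],0],[[0,0,0.05],0],[[0,0,0.05],0],[[0,0,0],0]]' 55 25
python3 -m creep '[[[0.023,0.046,0],-1.7],[[0.023,0.046,0],-1.7],[[0.023,0.046,0],-1.7],[[0.023,0.046,0],-1.7],[[0.023,0.046,0],-1.7],[[0.022,0.046,0],-1.7],[[0.022,0.046,0],-1.8],[[0,0,0],0],[[0,0,0],0]]'
python3 shot.py c3
python3 - <<'E'
from meas import *
s=pickle.load(open("pics/c3.pkl","rb")); x,y=proj(s,[.603,.312,.064])[0].astype(int); print(x,y,stamp(s,x,y))
E
```

```text
time: 23.4
position: [0.4448, -0.0104, 0.1753]
tcp_rot: [-3.137, 0.005, -2.755]
ft_force: [-0.2, -0.3, 0.2]
gripper_width: 0.549
finger_force: 0.0
time: 24.52
position: [0.6021, 0.3114, 0.1709]
tcp_rot: [-3.141, -0.003, -2.964]
ft_force: [-0.2, 1.3, 0.3]
gripper_width: 0.548
finger_force: 0.0
[0.60214599 0.31100892 0.17148068] [-3.14116133e+00 -1.91062045e-03 -2.96486199e+00]
318 204 ((array([603.6, 312.9]), array([19.4, 20.4]), 10.2), 74.0)
```

```bash
python3 -m creep '[[[0.001,0.001,-0.05],0],[[0,0,-0.04],0],[[0,0,-0.035],0],[[0,0,-0.012],0],[[0,0,0],0],[[0,0,0],0]]'
python3 -m creep '[[[0,0,0],0],[[0,0,0],0],[[0,0,0],0],[[0,0,0],0],[[0,0,0.03],0],[[0,0,0.05],0],[[0,0,0.05],0],[[0,0,0.03],0],[[0,0,0],0]]' 0 25
```

```text
time: 25.32
position: [0.6043, 0.3129, 0.0373]
tcp_rot: [3.141, 0.003, -2.965]
ft_force: [0.4, 0.4, 0.6]
gripper_width: 0.553
finger_force: 0.0
time: 26.45
position: [0.6041, 0.3132, 0.1974]
tcp_rot: [3.141, 0.004, -2.964]
ft_force: [-0.2, -1.2, -1.8]
gripper_width: 0.247
finger_force: 25.0
```

```bash
python3 -m creep '[[[-0.0015,-0.054,0],0],[[-0.0015,-0.054,0],0],[[-0.0015,-0.054,0],0],[[-0.0015,-0.054,0],0],[[-0.0015,-0.054,0],0],[[-0.0015,-0.054,0],0],[[-0.0015,-0.054,0],0],[[-0.0015,-0.054,0],0],[[-0.0015,-0.054,0],0],[[-0.0015,-0.054,0],0],[[0,-0.054,0],0],[[0,-0.054,0],0]]'
python3 -m creep '[[[0,0,0],0],[[0,0,0],0]]'
python3 shot.py t4
python3 - <<'E'
from meas import *
s=pickle.load(open("pics/t4.pkl","rb")); x,y=proj(s,[.589,-.336,.01])[0].astype(int); print(x,y); print(tray(s,x,y))
E
```

```text
time: 27.95
position: [0.5878, -0.3365, 0.1929]
tcp_rot: [3.139, -0.002, -2.964]
ft_force: [0.4, -0.3, -1.0]
gripper_width: 0.248
finger_force: 25.0
time: 28.2
position: [0.5882, -0.3344, 0.1936]
tcp_rot: [3.139, -0.002, -2.964]
ft_force: [-0.2, 0.1, -1.4]
gripper_width: 0.246
finger_force: 25.0
[ 0.58846491 -0.33381647  0.19421301] [ 3.13960128e+00 -1.31604785e-03 -2.96345729e+00]
315 183
((array([ 588.3, -337. ]), array([98.1, 98.7]), 82.7), (array([ 589.1, -337. ]), array([47. , 47.1]), 55.2))
```

View pics/t4.png

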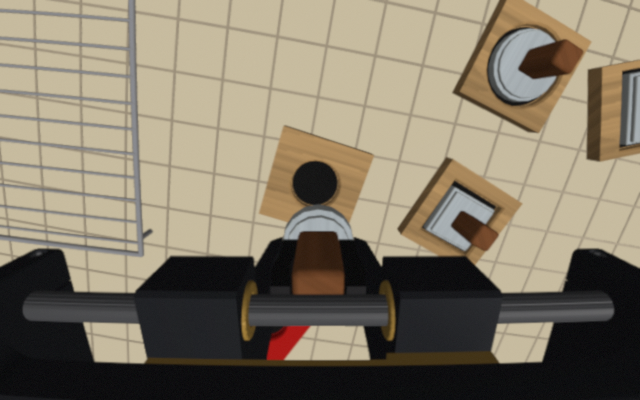

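The small-round tray at (315,183) measures (0.589, -0.337).

```bash
python3 -m creep '[[[0,-0.003,-0.05],0],[[0,0,-0.045],0],[[0,0,-0.033],0],[[0,0,0],0],[[0,0,0],0]]'
python3 shot.py p4
```

```text
time: 28.88
position: [0.5894, -0.3377, 0.0692]
tcp_rot: [-3.14, 0.002, -2.963]
ft_force: [-0.8, 0.3, -0.8]
gripper_width: 0.246
finger_force: 25.0
[ 0.58938226 -0.33801078  0.06953859] [-3.13919374e+00  2.04241673e-03 -2.96361387e+00]
```

View pics/p4.png

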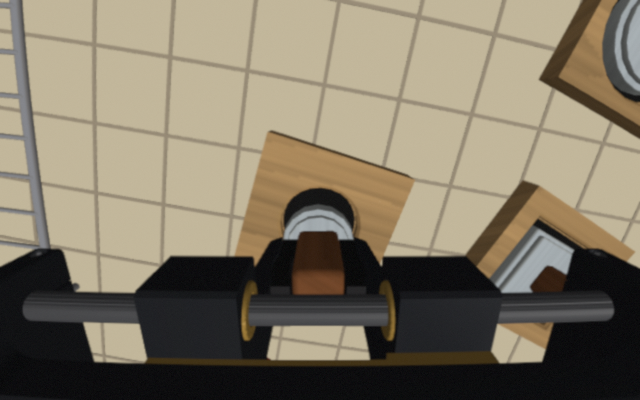

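The small foot (318,225) is centred in the recess. I'll lower it.

```bash
python3 -m creep '[[[0,0.0005,-0.008],0],[[0,0,-0.006],0],[[0,0,-0.005],0],[[0,0,-0.003],0],[[0,0,-0.0025],0],[[0,0,0],0],[[0,0,0],0]]'
```

```text
time: 29.8
position: [0.5886, -0.3376, 0.0438]
tcp_rot: [-3.141, 0.0, -2.964]
ft_force: [-2.2, 1.3, 5.7]
gripper_width: 0.247
finger_force: 25.0
```

```bash
python3 -m creep '[[[0,0,0],0],[[0,0,0],0],[[0,0,0],0],[[0,0,0.03],0],[[0,0,0.05],0],[[0,0,0.05],0],[[0,0,0.05],0],[[0,0,0.05],0],[[0,0.04,0],0],[[0,0.04,0],0],[[0,0,0],0],[[0,0,0],0]]' 55 25
python3 shot.py f
python3 - <<'E'
from rig import *
from meas import *
import cv2
s=snapshot("top"); a=cv2.resize(s["color"][130:260,190:440,::-1],(750,390),interpolation=cv2.INTER_CUBIC); cv2.imwrite("pics/ft.png",a)
w=pickle.load(open("pics/f.pkl","rb"))
# handle-top height from depth image
for n,x,y in(("smr",.589,-.337),("sq",.598,-.17),("big",.433,-.153),("obl",.443,-.010)):
    p=proj(w,[x,y,.072])[0]; i,j=int(p[1]),int(p[0])
    if 0<=i<235 and 0<=j<640:
        R=cv2.Rodrigues(np.array(w["rvec"]))[0]; c,d=rays(w,[[j,i]]); print(n,(j,i),(c+d[0]*w["z_map"][i,j]).round(4))
E
```

```text
time: 31.3
position: [0.5886, -0.2581, 0.2729]
tcp_rot: [-3.141, -0.0, -2.964]
ft_force: [0.5, -0.8, -0.2]
gripper_width: 0.547
finger_force: 0.0
[ 0.58852394 -0.25849174  0.27271365] [-3.14150806e+00 -2.71459856e-04 -2.96510651e+00]
smr (248, 167) [ 0.5884 -0.3383  0.0715]
sq (390, 200) [ 0.5979 -0.1705  0.0719]
big (443, 52) [ 0.4325 -0.1536  0.0711]
obl (564, 90) [ 0.4423 -0.0105  0.0712]
```

View pics/f.png

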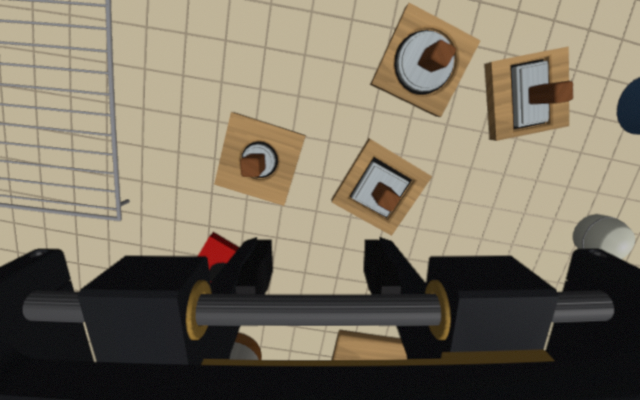

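View pics/ft.png

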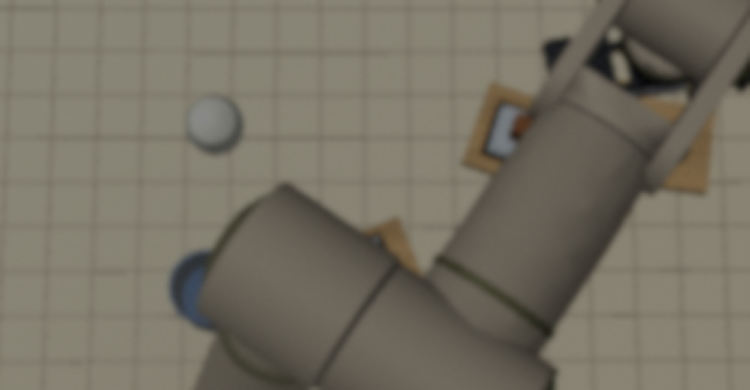

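All four stamps stand in their own trays at (258,160), (383,190), (427,62) and (535,95). Their handle tops are at 71–72 mm, which matches 8 + 64 mm, so they're fully home. The mug and timer are undisturbed.

```bash
python3 -c "
from rig import *
print(sign_off())"
```

```text
the job is handed in; nothing more can be done
None
```

All four biscuit stamps are upright and fully seated in their matching trays, the mug and timer were not touched, and the job is handed in at about 31 s of the 120 s allowed.

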